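# Lower the portioning spout and tip baking beans into a tart dish

### The job

Portion the ceramic baking beans from the tilting trough into the shallow terracotta tart dish. Bring the dish under the spout and squeeze the stand's release lever to lower the trough to the lowest notch and let go so that it locks there; only then push the bail over so that every bean rolls out into the dish, and let the trough swing back to rest. Leave the canister, cutter and rolling pin where they stand.

Things in the scene. Friction and masses are not known exactly. Their poses are not given: they have to be found in the camera images.
- stand: Fixed stand: grey base 110 x 150 x 12 mm, aluminium post 30 x 30 mm, top at 215 mm, notched rack on its +y face. Origin: underside, on the post's centre line. In its frame (z up) the trough reaches from the post to -y and pours to -y; two grip bars reach to -x (the robot's side) at y = +30 to +80 mm.
- carriage (a joint): Height of the carriage, m: 0 = top notch (start), grows downwards; notches at 0, 0.030, 0.060, 0.090 (end stop 0.0905; locked lowest it has 4 mm play upwards). It carries trough, lever and fixed grip bar, moves only vertically. Unlocked it sinks by itself (8 N weight, 3 N friction, 30 N s/m damping); locked it cannot go down.
- lever (a joint): Travel of the squeeze lever towards the fixed grip bar, m: 0 = let go, latched in a notch; over 0.008 = latch clear of the rack; 0.011 = end stop. Between notches a released lever stands at about 0.007. Spring 4 N at 0, 8.4 N squeezed.
- grip (a point): On the carriage, mid height and midway across the two grip bars when squeezed, 95 mm from the post's centre to stand -x; 165 mm above the counter at the top notch, 75 mm at the lowest. Bars: 10 mm thick, 24 mm tall, along stand x, ending 125 mm from the post's centre. In stand y from here: fixed bar's outer face +19.5 mm; lever bar's outer face -30.5 mm let go, -19.5 mm squeezed. Free to pinch from above.
- trough (a joint): Tip angle, rad: 0 = at rest (floor slopes 0.2 rad down away from the spout), grows as the bail is pushed to stand -y and the spout turns down; stop 0.95. Beans start to roll beyond about 0.25, all are out by 0.8. Falls back to 0 by its weight when let go (2 to 3 N at the bail). Hinge along stand x, 10 mm behind the lip, 2 mm below it.
- lip (a point): Middle of the spout's lip, the open end of the aluminium trough (inside 66 mm wide, 130 mm long, sides 38 mm high, about 74 mm wide at the lip). 210 mm from the post's centre to stand -y; 147 mm above the counter at the top notch, 57 mm at the lowest. Poured slowly, beans land 10 to 60 mm beyond it.
- bail (a point): Middle of the top bar of the trough's bail, a steel arch of 10 mm round bar; the top bar is 90 mm long along stand x. At rest 20 mm towards the post from the hinge axis and 100 mm above it: 245 mm above the counter at the top notch, 155 mm at the lowest; about 60 mm free under the bar. Moves with the trough on an arc about the hinge.
- dish: Loose shallow round terracotta dish, 140 mm over the rim (132 at the foot), 24 mm high, wall and floor 4 mm, 0.25 to 0.5 kg. Origin: centre of its underside. Starts to the robot's right. Well placed when its centre is about 35 mm beyond the lip (stand -y); at the lowest notch the lip clears the rim by 33 mm.
- bean0: A white ceramic baking bean, a ball 20 mm across, 11 g; origin at its centre; all eight start at the closed end of the trough.
- bean1: A white ceramic baking bean, a ball 20 mm across, 11 g; origin at its centre; all eight start at the closed end of the trough.
- bean2: A white ceramic baking bean, a ball 20 mm across, 11 g; origin at its centre; all eight start at the closed end of the trough.
- bean3: A white ceramic baking bean, a ball 20 mm across, 11 g; origin at its centre; all eight start at the closed end of the trough.
- bean4: A white ceramic baking bean, a ball 20 mm across, 11 g; origin at its centre; all eight start at the closed end of the trough.
- bean5: A white ceramic baking bean, a ball 20 mm across, 11 g; origin at its centre; all eight start at the closed end of the trough.
- bean6: A white ceramic baking bean, a ball 20 mm across, 11 g; origin at its centre; all eight start at the closed end of the trough.
- bean7: A white ceramic baking bean, a ball 20 mm across, 11 g; origin at its centre; all eight start at the closed end of the trough.
- canister: Bystander: white round jar with wooden lid, 68 mm across, 75 mm tall, near the robot, ahead or to its right. Origin: centre of underside.
- rolling_pin: Bystander: wooden rolling pin, 52 mm thick, 364 mm long along its y, lies behind the work. Origin: under its middle.
- cutter: Bystander: round steel pastry cutter (ring), 64 mm across, 25 mm high, near the robot, ahead or to its right. Origin: centre of underside.

How it is judged:
On the way:
1. the trough is locked in the lowest notch with the lever let go, the dish stands under its lip (lip less than 62 mm from the dish's centre), and all beans are still in the untipped trough (value of joint carriage above 0.085 m and value of joint lever below 0.003 m and value of joint trough below 0.1 rad and horizontal distance between lip and dish below 0.062 m and height (world z) of dish below 0.01 m and y of each of bean0, bean1, bean2, bean3, bean4, bean5, bean6, bean7 in the frame of lip above 0 m and z of each of bean0, bean1, bean2, bean3, bean4, bean5, bean6, bean7 in the frame of lip above -0.03 m), for 0.2 s.
At the end, for the whole second after the job is handed in: All eight beans lie at rest inside the dish (centres within 62 mm of its axis, below 45 mm over its foot), the dish stands flat on the counter, the carriage is latched in the lowest notch (carriage over 0.085, lever under 0.003) and the trough has swung back (under 0.1 rad) (value of joint carriage above 0.085 m and value of joint lever below 0.003 m and value of joint trough below 0.1 rad and angle between dish's own z axis and vertical below 0.1 rad and height (world z) of dish below 0.01 m and linear speed of dish below 0.02 m/s and horizontal distance between each of bean0, bean1, bean2, bean3, bean4, bean5, bean6, bean7 and dish below 0.062 m and z of each of bean0, bean1, bean2, bean3, bean4, bean5, bean6, bean7 in the frame of dish below 0.045 m and linear speed of each of bean0, bean1, bean2, bean3, bean4, bean5, bean6, bean7 below 0.05 m/s); the robot touches nothing.
It fails at once if the trough is tipped (over 0.2 rad) before it is at the lowest notch (value of joint carriage below 0.085 m and value of joint trough above 0.2 rad).
It fails at once if a bystander is moved by more than 30 mm or knocked over (distance of any of canister, rolling_pin, cutter from where it was at the start of the episode above 0.03 m or angle between any of canister, rolling_pin, cutter's own z axis and vertical above 0.5 rad).
It also fails if it takes over 72 s, if anything falls off the work surface, if the arm or the gripper's body presses on something with over 40 N, if the wrist force passes 120 N, or if a joint passes its speed limit or range.

### The arm

A 6-joint arm with a two-finger parallel gripper is mounted at the origin on the work surface. World frame = base frame: x ahead of the robot, y to its left, z up, the work surface at z = 0. Lengths are in m, angles in rad, forces in N, time in s.
With the tool pointing down it reaches from about 0.25 to 0.725 m from the base axis. Payload 4 kg.
Tool frame: the origin (TCP) lies on the centre line of the jaws, within the pads' length; the fingertips stand arm.nose_length ahead of it and the grasp point (between the pads) lies 2 mm behind it (arm.nose_length is the distance from the TCP to the fingertips, in m); z points along the fingers, y is the line along which they close (so a half turn about z gives the same grasp; the last joint's range is limited). The gripper opens to 85 mm and grips with 20 to 120 N. Pads are 22 mm wide; open, the fingers measure 114 mm over their backs; the gripper's body (76 mm by 85 mm) begins 54 mm behind the grasp point. The pads swing forward as they close: fully open they stand 13 mm farther back than shut.
Start: joints at [1.18, 0.241, 0.005, 1.335, 0, 1.571], TCP at [0.19, 0.462, 0.248] pointing down, gripper open.
Joint ranges: [-2.72, 2.72], [-1.05, 1.87], [-1.09, 1.28], [-1.99, 2.15], [-1.42, 1.44], [-3.14, 3.14]. Speed limits (rad/s): [2.79, 2.79, 3.14, 3.14, 3.14, 3.14].

### API

Orientations are given as a unit quaternion [w, x, y, z].
In Python, from workcell import arm gives the robot as it stands.
- The arm moves only by the shell command python3 -m crank 'ROWS' [FORCE]. ROWS is JSON, a list of rows, each a list of 7 numbers: the shift along the tool's x, y, z in mm, then the turn, a rotation vector about the tool's x, y, z in degrees, then the opening, from -1 (shut) to 1 (fully open). A call has 1 to 12 rows; each row is the pose to reach, as a shift and turn from the pose commanded when the call began, along the tool's axes at that moment; what a row does not reach only later rows make up. A row lasts 1/10 s, in which the tool goes at most 50 mm and 8.59 degrees, less where a joint would pass 70% of its speed; a pose out of reach is approached as far as the arm can. A call with a gripper value outside its range is refused whole. The fingers move at their own pace and stop on an object; FORCE is the grip in N (left out, the last holds). Time passes only in rows, so rows that repeat a pose let the fingers close. It gives the time, the measured TCP pose, the force, the opening and the grip force at its end, in the units of the state.
- arm.get_obs(): the state, without advancing time (a new reading comes with each control period).
- arm.grab_frame(name): name is "scene" or "side" or "wrist"; returns the picture (480x640x3 uint8, red, green, blue); there is no depth.
- arm.camera_info(name): a dict with "fov_y" (degrees; the focal length in pixels is half the picture's height over the tangent of half this angle, whatever the lens; pixels are square), "cx", "cy" (the principal point, pixels), "rvec" (rotation vector, rad) and "tvec" (3), from world to camera coordinates, as OpenCV has them. Camera axes: x right, y down, z forward; pixel columns grow to the right and rows downward; lengths in m; the calibration is good to about 2 mm. A picture is of the moment at which its call begins: read the wrist's pose just before it. camera_info takes no time and is no camera call; for the wrist camera it gives the pose at the moment of the call.
- arm.sign_off(): hands the job in; it is judged then, once.
The state is a dict: "time_s": time; "qpos": joint angles; "qvel": joint speeds; "effort": joint torques, N m; "eef_pos": TCP position; "ee_rot": TCP orientation; "force": force on the tool from outside, world axes, zero at the start; "moment": the same for the moment, N m; "opening": finger opening in m; "gripper_force": force on a finger pad.
Only numpy, scipy, OpenCV 4.12 (cv2) and the standard library are available. Lean on these libraries where they do the work, as an engineer would, in place of code of your own. Each camera call takes 0.05 s, during which the arm holds its last target. There are 200 camera calls.

## Working session

There is one attempt and no reset: what is moved stays moved. The work goes in short steps, Python scripts to look and compute and a shell command to move; the robot and the scene stay as the last step left them, time stands still between calls to the robot, and variables do not carry over. Pictures are saved under pics/ and viewed, at most 13 in all, crops included, and the job is handed in when it is done.

```bash
ls; mkdir -p pics; python3 - <<'E'
from workcell import arm
import cv2,numpy as np
o=arm.get_obs();print({k:np.round(v,3) for k,v in o.items()},arm.nose_length)
for n in("scene","side","wrist"):
    c=arm.camera_info(n);print(n,c)
    cv2.imwrite(f"pics/{n}0.png",arm.grab_frame(n)[:,:,::-1])
E
```

```text
pics
{'time_s': np.float64(0.0), 'qpos': array([1.18 , 0.241, 0.004, 1.335, 0.   , 1.571]), 'qvel': array([ 0.002, -0.001,  0.   , -0.   ,  0.001,  0.   ]), 'effort': array([-0.0000e+00, -3.7232e+01,  2.5241e+01,  1.7000e-02, -0.0000e+00,
       -0.0000e+00]), 'eef_pos': array([0.19 , 0.462, 0.247]), 'ee_rot': array([-0.   ,  0.194,  0.981, -0.001]), 'force': array([ 0.109, -0.975, -0.026]), 'moment': array([-0.032,  0.003, -0.018]), 'gripper_force': np.float64(0.0), 'opening': np.float64(0.085)} 0.017
scene {'fov_y': 43.81210752269157, 'cx': 324.75248775277925, 'cy': 243.35843305919852, 'rvec': array([ 1.65825201,  2.1515247 , -0.66290596]), 'tvec': array([ 0.17214407, -0.34491835,  1.74322242])}
side {'fov_y': 45.99613063899088, 'cx': 318.54647561436974, 'cy': 245.90313976107558, 'rvec': array([ 0.65594003, -2.72959979,  1.01996484]), 'tvec': array([0.47852051, 0.3146351 , 0.97293945])}
wrist {'fov_y': 58.384725873467936, 'cx': 318.05087364736056, 'cy': 241.14840570724945, 'rvec': array([-2.3691505 , -1.58545035, -0.26470662]), 'tvec': array([-0.49785428, -0.04176497,  0.3822277 ])}
```

View pics/scene0.png

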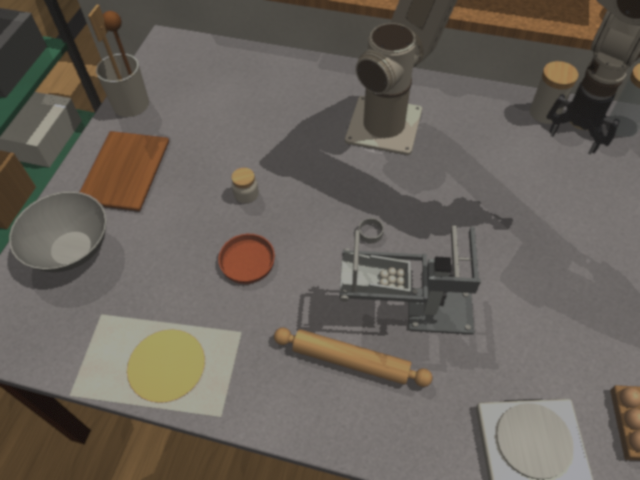

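View pics/side0.png

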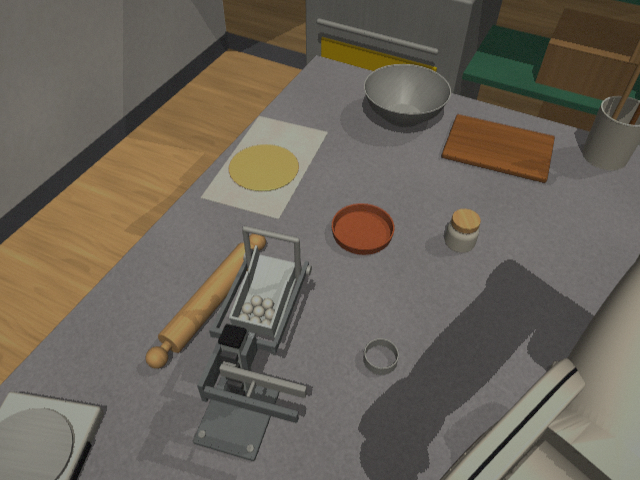

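The scene view shows the dish at about (247,259), the trough lip on the left at (343,280), the stand base around (440,310) and the cutter at (371,231). In the side view the dish is at (363,228), the grip bars end near (300,388)/(295,412), and the bail's top bar is at (272,236). I'll measure the dish now and zoom in on the stand.

```bash
cat > h.py <<'E'
import cv2,numpy as np
from workcell import arm
from scipy.spatial.transform import Rotation as R
def cam(n):
    c=arm.camera_info(n);f=240/np.tan(np.radians(c["fov_y"]/2))
    K=np.array([[f,0,c["cx"]],[0,f,c["cy"]],[0,0,1]]);M=cv2.Rodrigues(np.array(c["rvec"]))[0]
    return K,M,np.array(c["tvec"])
def plane(n,uv,z,C=None):
    K,M,t=C or cam(n);d=M.T@np.linalg.solve(K,[uv[0],uv[1],1]);o=-M.T@t
    return o+d*(z-o[2])/d[2]
def proj(n,p,C=None):
    K,M,t=C or cam(n);q=K@(M@np.asarray(p)+t);return q[:2]/q[2]
def tri(a,b,n1="scene",n2="side"):
    P=[k@np.c_[m,t] for k,m,t in (cam(n1),cam(n2))]
    X=cv2.triangulatePoints(P[0],P[1],np.float64(a).reshape(2,1),np.float64(b).reshape(2,1))[:,0];X=X[:3]/X[3]
    return X,np.round([np.linalg.norm(proj(n1,X)-a),np.linalg.norm(proj(n2,X)-b)],1)
def dish(img,n,z=.024):
    h=cv2.cvtColor(img,cv2.COLOR_RGB2HSV);m=((h[...,0]<9)|(h[...,0]>174))&(h[...,1]>140)&(h[...,2]>50)
    cs=cv2.findContours(m.astype(np.uint8),cv2.RETR_EXTERNAL,cv2.CHAIN_APPROX_NONE)[0]
    out=[]
    for c in cs:
        if cv2.contourArea(c)<300: continue
        p=np.array([plane(n,q,z)[:2] for q in c[:,0].astype(float)])
        (x,y),r=cv2.minEnclosingCircle(p.astype(np.float32));out.append((round(x,4),round(y,4),round(r,4),p.min(0).round(3),p.max(0).round(3)))
    return out
E
python3 - <<'E'
from h import *
for n in("scene","side"):
    im=cv2.imread(f"pics/{n}0.png");print(n,dish(im[:,:,::-1].copy(),n))
a=cv2.imread("pics/scene0.png")[215:345,330:500];cv2.imwrite("pics/s1.png",cv2.resize(a,None,fx=4.5,fy=4.5,interpolation=2))
a=cv2.imread("pics/side0.png")[215:465,185:325];cv2.imwrite("pics/d1.png",cv2.resize(a.transpose(1,0,2)[:,::1],None,fx=3.2,fy=3.2,interpolation=2))
E
```

```text
scene [(0.5472, -0.2311, 0.0678, array([ 0.492, -0.297]), array([ 0.615, -0.166]))]
side []
```

View pics/s1.png

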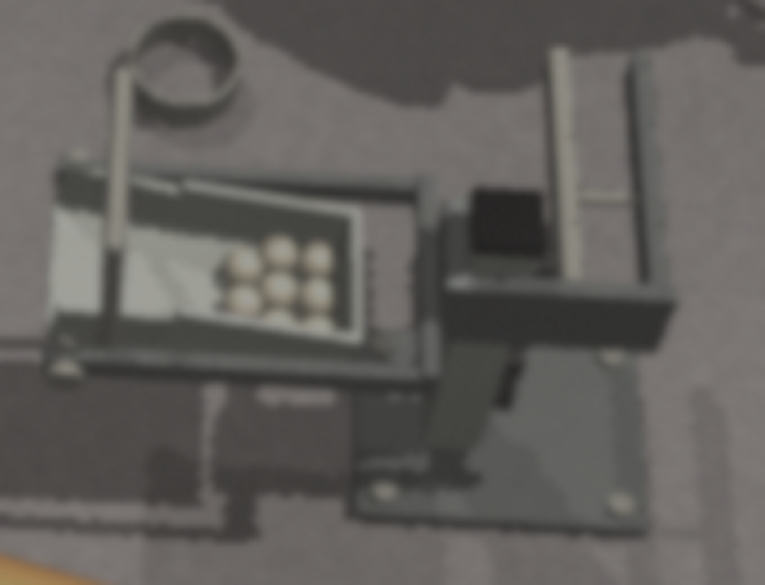

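View pics/d1.png

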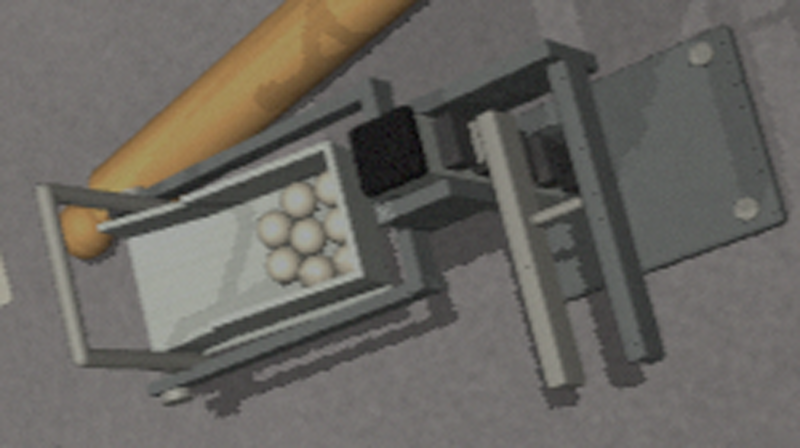

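The scene crop (×4.5, offset 330,215) shows the bail bar from (123,68) to (112,245), the lever bar's end at (560,50), the fixed bar's end at (640,55) and the post's black cap centred near (508,220). The side crop is transposed (×3.2). It shows the bail from (83,358) to (43,187), the lever bar's end at (567,383), the fixed bar's end at (647,358) and the base corners at (725,28) and (783,215).

```bash
python3 - <<'E'
from h import *
S=lambda x,y:np.array([330+x/4.5,215+y/4.5]); D=lambda x,y:np.array([185+y/3.2,215+x/3.2])
P={"bail-x":((122,72),(83,358)),"bail+x":((112,243),(43,187)),"lever end":((560,52),(565,372)),"fixed end":((640,62),(647,352)),
"cap":((508,220),(389,152)),"lip-x":((55,205),(150,350)),"lip+x":((50,315),(130,237)),"base++":((642,522),(725,30)),"endwall-x":((360,207),(360,275)),"endwall+x":((360,340),(330,145))}
for k,(a,b) in P.items():
    X,e=tri(S(*a),D(*b));print(k,X.round(4),e)
b=[plane("scene",S(642,522),.012),plane("scene",S(350,510),.012),plane("side",D(725,30),.012),plane("side",D(783,213),.012)]
print(np.round(b,4)); 
for n,f,z in(("scene",S,.215),("side",D,.215)):
  for q in ([(473,187),(543,190),(478,253),(545,255)] if n=="scene" else [(350,130),(413,105),(428,178),(367,195)]): print(n,plane(n,f(*q),z).round(4))
im=cv2.imread("pics/side0.png");h=cv2.cvtColor(im,cv2.COLOR_BGR2HSV);print(h[228,363],h[212,345],h[245,380])
for q in [(363,228)]: print(plane("side",q,.01))
print(plane("scene",(371,231),.02),plane("scene",(245,190),.05), plane("side",(381,356),.02),plane("side",(462,232),.05))
E
```

```text
bail-x [0.5552 0.0435 0.2453] [0.5 0.7]
bail+x [0.6466 0.0605 0.2464] [0.6 0.8]
lever end [0.441  0.2424 0.1735] [1.2 2. ]
fixed end [0.4323 0.2806 0.1683] [0.6 1. ]
cap [0.5663 0.2286 0.2094] [0.2 0.3]
lip-x [0.5761 0.0181 0.152 ] [0.5 0.7]
lip+x [0.6385 0.0329 0.1535] [1.6 2.1]
base++ [0.5984 0.3335 0.0091] [0.7 1. ]
endwall-x [0.5426 0.161  0.157 ] [0.1 0.1]
endwall+x [0.6128 0.1742 0.1534] [0. 0.]
[[0.5992 0.3318 0.012 ]
 [0.6299 0.1874 0.012 ]
 [0.598  0.3357 0.012 ]
 [0.4977 0.3183 0.012 ]]
scene [0.5561 0.2097 0.215 ]
scene [0.5496 0.241  0.215 ]
scene [0.5906 0.2175 0.215 ]
scene [0.5841 0.247  0.215 ]
side [0.5847 0.2183 0.215 ]
side [0.5763 0.2523 0.215 ]
side [0.5423 0.2437 0.215 ]
side [0.5526 0.2124 0.215 ]
[ 10 181 137] [ 10 177  95] [  9 180 139]
[ 0.54512072 -0.23688088  0.01      ]
[0.39084019 0.04773441 0.02      ] [ 0.36656805 -0.29412951  0.05      ] [0.38268026 0.04970004 0.02      ] [ 0.34054227 -0.28788702  0.05      ]
```

```bash
sed -i 's/<9)|/<14)|/; s/>140)/>120)/; s/>50)/>35)/' h.py; cat >> h.py <<'E'
ps=np.radians(10.9);ex=np.array([np.cos(ps),np.sin(ps),0]);ey=np.array([-np.sin(ps),np.cos(ps),0]);post=np.array([.567,.2302,0])
st=lambda x,y,z:post+x*ex+y*ey+np.array([0,0,z])
def go(p,yd):
    "shift (mm) and turn (deg) to put TCP at p pointing down, tool y along angle yd deg (mod 180)"
    o=arm.get_obs();q=o["ee_rot"];A=R.from_quat([q[1],q[2],q[3],q[0]])
    best=None
    for a in(yd,yd+180):
        a=np.radians(a);y=np.array([np.cos(a),np.sin(a),0]);z=np.array([0,0,-1.]);T=R.from_matrix(np.c_[np.cross(y,z),y,z])
        r=np.degrees((A.inv()*T).as_rotvec())
        if best is None or np.linalg.norm(r)<np.linalg.norm(best): best=r
    print("at",np.round(o["eef_pos"],4),"go",A.inv().apply(np.asarray(p)-o["eef_pos"]).__mul__(1000).round(1),best.round(2),"q6",round(float(o["qpos"][5]),2))
E
python3 - <<'E'
from h import *
for n in("scene","side"):
    im=cv2.imread(f"pics/{n}0.png")[:,:,::-1].copy();print(n,dish(im,n))
print("pin",[plane("scene",p,.026).round(3) for p in((283,336),(425,378),(300,338))])
print("lip",st(0,-.21,0),"dish goal",st(0,-.245,0),"grip",st(-.095,.0605,.165))
E
```

```text
scene [(0.5477, -0.2323, 0.07, array([ 0.479, -0.3  ]), array([ 0.616, -0.164])), (0.3595, -0.6503, 0.1533, array([ 0.225, -0.749]), array([ 0.487, -0.551]))]
side [(0.5422, -0.2248, 0.0758, array([ 0.475, -0.3  ]), array([ 0.613, -0.15 ])), (0.3606, -0.6213, 0.1161, array([ 0.267, -0.731]), array([ 0.475, -0.547]))]
pin [array([ 0.727, -0.081,  0.026]), array([0.743, 0.245, 0.026]), array([ 0.722, -0.043,  0.026])]
lip [0.60671004 0.02398867 0.        ] dish goal [ 0.61332838 -0.01037988  0.        ] grip [0.46227365 0.27164444 0.165     ]
```

```bash
python3 -c "
from h import *
go([.528,-.296,.24],73.9)"
```

```text
at [0.1903 0.4619 0.2476] go [-601.  -572.1    8.5] [-0.09 -0.01 -6.29] q6 1.57
```

```bash
python3 -m crank '[[-35,-33,0,0,0,-2,0.1],[-70,-66,0,0,0,-4,0.1],[-105,-100,0,0,0,-6.3,0.1],[-140,-133,0,0,0,-6.3,0.1],[-175,-167,0,0,0,-6.3,0.1],[-210,-200,0,0,0,-6.3,0.1],[-245,-233,0,0,0,-6.3,0.1],[-280,-266,0,0,0,-6.3,0.1],[-315,-300,0,0,0,-6.3,0.1],[-350,-333,0,0,0,-6.3,0.1],[-385,-366,0,0,0,-6.3,0.1],[-385,-366,0,0,0,-6.3,0.1]]' 40; python3 -c "
from h import *
go([.528,-.296,.24],73.9)"
```

```text
time_s: 1.35
eef_pos: [0.4087, -0.0275, 0.248]
ee_rot: [0.001, 0.144, 0.99, -0.001]
force: [0.5, 1.0, -0.1]
opening: 0.0473
gripper_force: 0.0
at [ 0.4087 -0.0275  0.248 ] go [-191.  -223.2    8.6] [-0.08  0.08 -0.5 ] q6 0.22
```

```bash
python3 -m crank '[[-32,-37,9,0,0,-0.5,0.1],[-64,-74,9,0,0,-0.5,0.1],[-96,-112,9,0,0,-0.5,0.1],[-128,-149,20,0,0,-0.5,0.1],[-160,-186,50,0,0,-0.5,0.1],[-191,-223,80,0,0,-0.5,0.1],[-191,-223,118,0,0,-0.5,0.1],[-191,-223,118,0,0,-0.5,0.1],[-191,-223,118,0,0,-0.5,0.1]]'; python3 -c "
from h import *
go([.528,-.296,.027],73.9)
o=arm.get_obs()
C=cam('wrist');im=arm.grab_frame('wrist');cv2.imwrite('pics/w1.png',im[:,:,::-1])
print(dish(im,'wrist'))
im=arm.grab_frame('side');print(dish(im,'side'))
print(proj('wrist',[.528,-.296,.024]),C[2])"
```

```text
time_s: 2.25
eef_pos: [0.5277, -0.2886, 0.129]
ee_rot: [-0.002, 0.135, 0.991, 0.001]
force: [0.5, 0.2, 0.6]
opening: 0.0468
gripper_force: 0.0
at [ 0.5277 -0.2886  0.129 ] go [ -2.7  -7.2 102. ] [ 0.08 -0.25  0.53] q6 -0.23
[(0.5452, -0.2341, 0.0705, array([ 0.475, -0.304]), array([ 0.615, -0.164]))]
[(0.5423, -0.2256, 0.0765, array([ 0.475, -0.301]), array([ 0.613, -0.151]))]
[307.73425305 247.75516264] [ 0.13665736 -0.55669501  0.07969011]
```

View pics/w1.png

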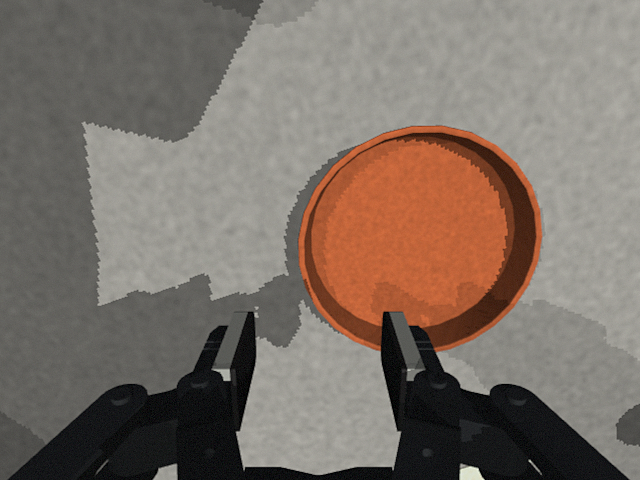

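The wrist view shows the dish's rim centred near (420,238), with the fingers straddling the near wall. The rim fit gives centre (0.5452,-0.2341) and radius 70.5 mm, which agrees with the known size.

```bash
python3 -c "
from h import *
go([.5267,-.2975,.027],73.7)"
```

```text
at [ 0.5297 -0.2892  0.1324] go [  1.   -8.8 105.4] [-0.02  0.15  0.79] q6 -0.23
```

```bash
python3 -m crank '[[1,-9,40,0,0,0.8,0.1],[1,-9,60,0,0,0.8,0.1],[1,-9,60,0,0,0.8,0.1],[1,-9,60,0,0,0.8,0.1]]'; python3 -c "
from h import *
go([.5267,-.2975,.027],73.7); print(arm.get_obs()['qvel'].round(3))"
```

```text
time_s: 2.75
eef_pos: [0.5266, -0.2981, 0.0728]
ee_rot: [0.002, 0.142, 0.99, -0.001]
force: [0.6, 0.3, -0.6]
opening: 0.0471
gripper_force: 0.0
at [ 0.5266 -0.2981  0.0728] go [ 0.2  0.6 45.8] [-0.03  0.18 -0.02] q6 -0.23
[-0.001 -0.013  0.024 -0.004 -0.     0.001]
```

Position accuracy is good. Next I'll descend, then grip.

```bash
python3 -m crank '[[0,0,25,0,0,0,0.1],[0,0,40,0,0,0,0.1],[0,0,46,0,0,0,0.1],[0,0,46,0,0,0,0.1],[0,0,46,0,0,0,-1],[0,0,46,0,0,0,-1],[0,0,46,0,0,0,-1],[0,0,46,0,0,0,-1],[0,0,46,0,0,0,-1],[0,0,46,0,0,0,-1],[0,0,46,0,0,0,-1]]' 50; python3 -c "
from h import *
o=arm.get_obs();print(dish(arm.grab_frame('scene'),'scene'))
go([.5267+.0655,-.2975+.2225,.027],73.7)"
```

```text
time_s: 3.85
eef_pos: [0.5262, -0.2986, 0.0257]
ee_rot: [0.001, 0.142, 0.99, 0.0]
force: [-0.3, -0.2, 5.7]
opening: 0.0052
gripper_force: 47.2
[(0.5467, -0.2318, 0.0697, array([ 0.478, -0.299]), array([ 0.616, -0.166])), (0.3595, -0.6503, 0.1533, array([ 0.225, -0.749]), array([ 0.487, -0.551]))]
at [ 0.5262 -0.2986  0.0257] go [-2.000e-01  2.331e+02 -1.200e+00] [ 0.02  0.14 -0.08] q6 -0.23
```

```bash
python3 -m crank '[[0,8,-1,0,0,0,-1],[0,28,-1,0,0,0,-1],[0,50,-1,0,0,0,-1],[0,75,-1,0,0,0,-1],[0,100,-1,0,0,0,-1],[0,125,-1,0,0,0,-1],[0,150,-1,0,0,0,-1],[0,175,-1,0,0,0,-1],[0,198,-1,0,0,0,-1],[0,216,-1,0,0,0,-1],[0,228,-1,0,0,0,-1],[0,232,-1,0,0,0,-1]]'; python3 -m crank '[[0,0,0,0,0,0,-1],[0,0,0,0,0,0,-1]]'; python3 -c "
from h import *
im=arm.grab_frame('scene');print(dish(im,'scene'));cv2.imwrite('pics/s2.png',im[:,:,::-1])
go([.5267+.0655,-.2975+.2225,.027],73.7)"
```

```text
time_s: 5.1
eef_pos: [0.5913, -0.0752, 0.0257]
ee_rot: [0.0, 0.142, 0.99, -0.0]
force: [-0.5, -4.8, 4.1]
opening: 0.0049
gripper_force: 47.8
time_s: 5.3
eef_pos: [0.5913, -0.0751, 0.0257]
ee_rot: [0.001, 0.143, 0.99, 0.001]
force: [-0.6, 2.8, 4.1]
opening: 0.0052
gripper_force: 46.9
[(0.6129, -0.01, 0.0694, array([ 0.544, -0.078]), array([0.682, 0.055])), (0.3595, -0.6503, 0.1533, array([ 0.225, -0.749]), array([ 0.487, -0.551]))]
at [ 0.5913 -0.075   0.0257] go [-0.8  0.3 -1.3] [ 0.18  0.03 -0.09] q6 0.16
```

View pics/s2.png

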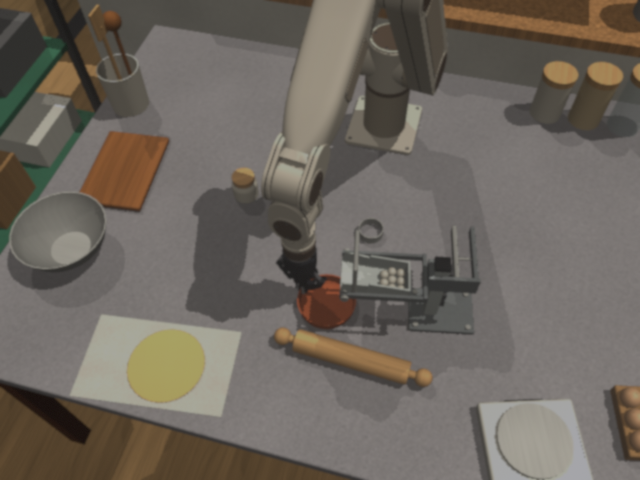

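The dish is under the lip at (0.613,-0.010), with its rim edge at px (327,302) and clear of the rolling pin. I'll release it and rise.

```bash
python3 -m crank '[[0,0,0,0,0,0,0.0],[0,0,0,0,0,0,0.0],[0,0,0,0,0,0,0.0],[0,0,0,0,0,0,0.0],[0,0,-30,0,0,0,0.0],[0,0,-75,0,0,0,0.0],[0,0,-120,0,0,0,0.0],[0,0,-165,0,0,0,0],[0,0,-210,0,0,0,0],[0,0,-255,0,0,0,0.2],[0,0,-255,0,0,0,0.5],[0,0,-255,0,0,0,1]]'; python3 -c "
from h import *
go([.44,-.03,.28],73.7)
go(st(-.095,.0605,.28),100.9)"
```

```text
time_s: 6.55
eef_pos: [0.5914, -0.0761, 0.2818]
ee_rot: [0.002, 0.143, 0.99, -0.0]
force: [-0.5, -0.2, -1.2]
opening: 0.0765
gripper_force: 0.0
at [ 0.5914 -0.0761  0.2818] go [158.3   1.4   1.2] [ 0.02  0.19 -0.1 ] q6 0.16
at [ 0.5914 -0.0761  0.2818] go [222.1 297.1   1.1] [ -0.03   0.19 -27.3 ] q6 0.16
```

```bash
python3 -m crank '[[45,0,0,0,0,0,1],[90,0,0,0,0,0,1],[130,15,0,0,0,-4,1],[160,45,0,0,0,-9,1],[180,85,0,0,0,-14,1],[195,130,0,0,0,-19,1],[207,175,0,0,0,-24,1],[217,220,0,0,0,-27,1],[222,262,0,0,0,-27,1],[222,290,0,0,0,-27,1],[222,297,0,0,0,-27,1],[222,297,0,0,0,-27,1]]'; python3 -c "
from h import *
o=arm.get_obs();C=cam('wrist');im=arm.grab_frame('wrist');cv2.imwrite('pics/w2.png',im[:,:,::-1])
print(dish(arm.grab_frame('scene'),'scene')[0])
for y in(.030,.040,.070,.080): print(y,proj('wrist',st(-.125,y,.177),C).round(0),proj('wrist',st(-.06,y,.177),C).round(0))
go(st(-.095,.0605,.165),100.9)"
```

```text
time_s: 7.75
eef_pos: [0.4609, 0.2719, 0.278]
ee_rot: [-0.002, -0.093, 0.996, -0.001]
force: [0.3, -0.4, 0.5]
opening: 0.0854
gripper_force: 0.0
(0.6131, -0.0103, 0.0693, array([ 0.545, -0.076]), array([0.682, 0.055]))
0.03 [262. 204.] [267. 311.]
0.04 [280. 204.] [284. 311.]
0.07 [335. 204.] [334. 311.]
0.08 [354. 204.] [351. 311.]
at [0.461  0.2705 0.2791] go [ -1.8   1.  114.1] [-0.09 -0.15 -0.33] q6 0.35
```

View pics/w2.png

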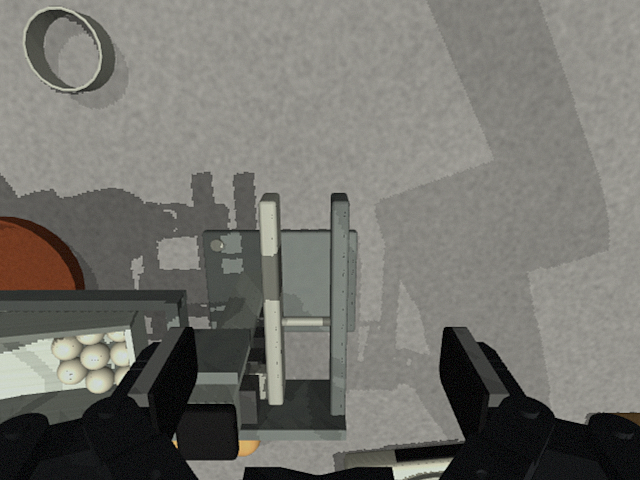

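The wrist view shows the lever bar at columns 261–280 and the fixed bar at 331–349, with their ends near row 198. That matches the model to within about 2 mm. I'll descend and squeeze.

```bash
python3 -m crank '[[-1,0,40,0,0,-0.3,1],[-1,0,80,0,0,-0.3,1],[-1,0,110,0,0,-0.3,1],[-1,0,114,0,0,-0.3,1],[-1,0,114,0,0,-0.3,1]]' 25; python3 -c "
from h import *
go(st(-.095,.0595,.165),100.9)"
```

```text
time_s: 8.35
eef_pos: [0.4622, 0.2705, 0.1662]
ee_rot: [-0.001, -0.094, 0.996, -0.0]
force: [1.2, 0.6, -0.1]
opening: 0.0856
gripper_force: 0.0
at [0.4622 0.2705 0.1662] go [-0.3  0.1  1.2] [-0.04 -0.1  -0.09] q6 0.34
```

```bash
python3 -m crank '[[0,0,0,0,0,0,-1],[0,0,0,0,0,0,-1],[0,0,0,0,0,0,-1],[0,0,0,0,0,0,-1],[0,0,0,0,0,0,-1],[0,0,0,0,0,0,-1],[0,0,0,0,0,0,-1],[0,0,0,0,0,0,-1]]' 25
```

```text
time_s: 9.15
eef_pos: [0.4648, 0.2707, 0.1671]
ee_rot: [0.002, -0.094, 0.996, -0.002]
force: [5.9, -4.9, -5.5]
opening: 0.0373
gripper_force: 29.0
```

```bash
python3 -m crank '[[0,0,5,0,0,0,-1],[0,0,14,0,0,0,-1],[0,0,24,0,0,0,-1],[0,0,34,0,0,0,-1],[0,0,44,0,0,0,-1],[0,0,54,0,0,0,-1],[0,0,64,0,0,0,-1],[0,0,73,0,0,0,-1],[0,0,81,0,0,0,-1],[0,0,87,0,0,0,-1],[0,0,91,0,0,0,-1],[0,0,92,0,0,0,-1]]' ; python3 -m crank '[[0,0,0,0,0,0,-1],[0,0,0,0,0,0,-1]]'; python3 -c "
from h import *
cv2.imwrite('pics/side3.png',arm.grab_frame('side')[:,:,::-1])"
```

```text
time_s: 10.35
eef_pos: [0.465, 0.2708, 0.0795]
ee_rot: [0.003, -0.094, 0.996, -0.001]
force: [-6.5, -11.0, 28.8]
opening: 0.0378
gripper_force: 26.4
time_s: 10.55
eef_pos: [0.465, 0.2708, 0.0796]
ee_rot: [0.003, -0.094, 0.996, -0.001]
force: [-4.3, -9.6, 22.6]
opening: 0.0373
gripper_force: 26.4
```

View pics/side3.png

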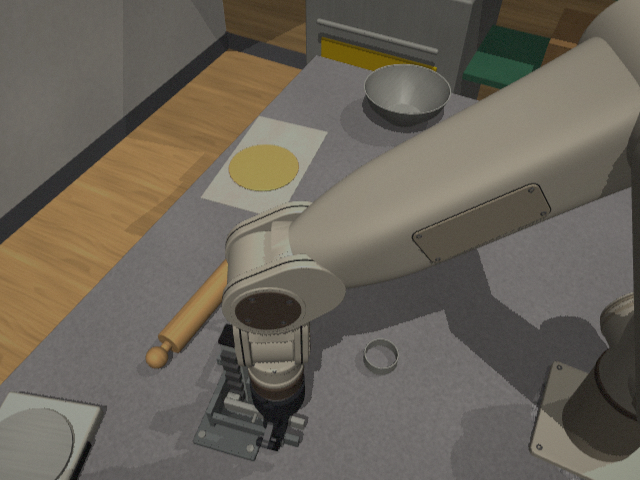

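The side view shows the carriage down and the hand near (275,400). The upward reaction of about 22 N says it is on the end stop. I'll let go here.

```bash
python3 -m crank '[[0,0,2,0,0,0,-1],[0,0,2,0,0,0,1],[0,0,2,0,0,0,1],[0,0,2,0,0,0,1],[0,0,2,0,0,0,1],[0,0,2,0,0,0,1],[0,0,2,0,0,0,1],[0,0,2,0,0,0,1]]'; python3 -m crank '[[0,0,-20,0,0,0,1],[0,0,-60,0,0,0,1],[0,0,-105,0,0,0,1],[0,0,-150,0,0,0,1],[0,0,-195,0,0,0,1],[0,0,-205,0,0,0,1],[0,0,-205,0,0,0,1]]'; python3 -c "
from h import *
C=cam('wrist');im=arm.grab_frame('wrist');cv2.imwrite('pics/w4.png',im[:,:,::-1])
for y in(.030,.040,.070,.080): print(y,proj('wrist',st(-.125,y,.087),C).round(0))
print(arm.get_obs()['eef_pos'],dish(arm.grab_frame('scene'),'scene')[0])"
```

```text
time_s: 11.4
eef_pos: [0.4625, 0.2722, 0.0722]
ee_rot: [-0.0, -0.095, 0.995, 0.0]
force: [-0.1, 0.2, -0.3]
opening: 0.0852
gripper_force: 0.0
time_s: 12.1
eef_pos: [0.4637, 0.2727, 0.2796]
ee_rot: [0.002, -0.095, 0.995, 0.001]
force: [0.2, -0.2, -0.2]
opening: 0.0854
gripper_force: 0.0
0.03 [276. 168.]
0.04 [290. 168.]
0.07 [330. 168.]
0.08 [344. 168.]
[0.46273891 0.27214064 0.27731638] (0.6135, -0.0105, 0.0694, array([ 0.545, -0.076]), array([0.682, 0.037]))
```

View pics/w4.png

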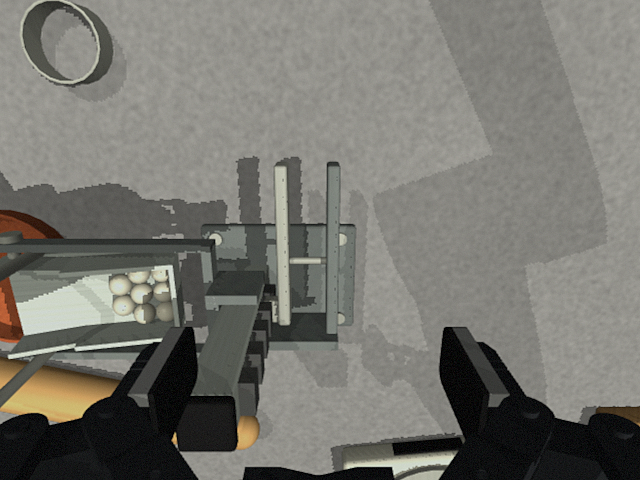

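The wrist view shows the lever bar at columns 274–288 and the fixed bar at 328–340. The inner gap is about 30 mm, so the lever is fully let go and latched at the bottom. All the beans are still at the closed end. Next is the bail.

```bash
python3 -c "
from h import *
go(st(0,-.18,.285),100.9)
go(st(0,-.18,.150),100.9)"
```

```text
at [0.4621 0.2717 0.2759] go [ -95.1 -240.6   -9.2] [-0.04 -0.12  0.01] q6 0.34
at [0.4621 0.2717 0.2759] go [ -95.4 -240.5  125.8] [-0.04 -0.12  0.01] q6 0.34
```

```bash
python3 -m crank '[[0,-20,-9,0,0,0,0.1],[-10,-60,-9,0,0,0,0.1],[-25,-105,-9,0,0,0,0.1],[-45,-150,-9,0,0,0,0.1],[-70,-190,-9,0,0,0,0.1],[-90,-225,-9,0,0,0,0.1],[-95,-240,-9,0,0,0,0.1],[-95,-240,-9,0,0,0,0.1],[-95,-240,-9,0,0,0,0.1]]'; python3 -c "
from h import *
C=cam('wrist');im=arm.grab_frame('wrist');cv2.imwrite('pics/w5.png',im[:,:,::-1])
print([proj('wrist',st(x,-.18,.155),C).round(0) for x in(-.045,0,.045)])
go(st(0,-.18,.150),100.9)"
```

```text
time_s: 13.1
eef_pos: [0.6003, 0.0546, 0.2844]
ee_rot: [-0.002, -0.095, 0.995, 0.0]
force: [-0.6, -0.6, -0.2]
opening: 0.0472
gripper_force: 0.0
[array([316., 167.]), array([317., 239.]), array([317., 303.])]
at [0.6002 0.0552 0.2851] go [ -0.8  -2.  135. ] [ 0.05 -0.16  0.06] q6 -0.1
```

View pics/w5.png

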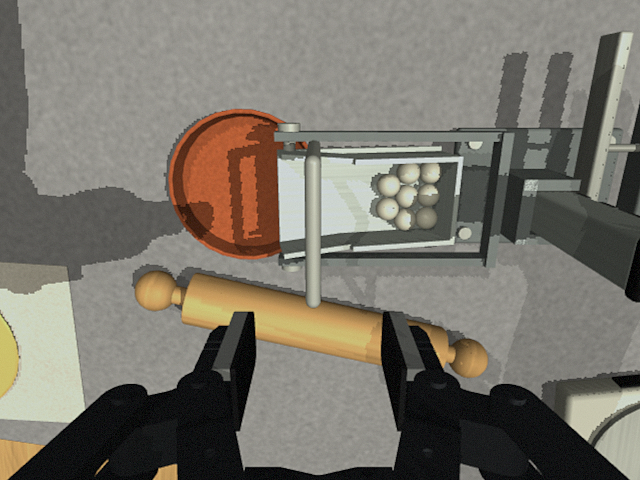

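The wrist view shows the bail bar at column 313 (rows 142–305), 4 px from the prediction. The dish is under the lip and the beans are at the closed end. I'll lower the open fingers astride the bar.

```bash
python3 -m crank '[[0,-4,40,0,0,0,0.1],[0,-4,80,0,0,0,0.1],[0,-4,115,0,0,0,0.1],[0,-4,133,0,0,0,0.1],[0,-4,135,0,0,0,0.1],[0,-4,135,0,0,0,0.1]]'; python3 -m crank '[[0,-4,0,0,0,0,0.1],[0,-8,0,0,0,0,0.1],[0,-12,0,0,0,0,0.1],[0,-14,0,0,0,0,0.1],[0,-16,0,0,0,0,0.1],[0,-18,0,0,0,0,0.1],[0,-20,0,0,0,0,0.1],[0,-22,0,0,0,0,0.1],[0,-24,0,0,0,0,0.1],[0,-26,0,0,0,0,0.1],[0,-28,0,0,0,0,0.1],[0,-30,0,0,0,0,0.1]]'; python3 -c "
from h import *
o=arm.get_obs();p=o['eef_pos']-post;print(p@ex,p@ey,p[2],o['force'].round(1))"
```

```text
time_s: 13.75
eef_pos: [0.6015, 0.0517, 0.1516]
ee_rot: [-0.0, -0.096, 0.995, 0.0]
force: [-0.3, -0.6, 0.2]
opening: 0.047
gripper_force: 0.0
time_s: 14.95
eef_pos: [0.6079, 0.0208, 0.1513]
ee_rot: [0.0, -0.095, 0.995, -0.0]
force: [-0.5, 2.9, 2.5]
opening: 0.0471
gripper_force: 1.4
0.0005280498918951368 -0.2133778409831833 0.15132676851083218 [-0.5  2.9  2.5]
```

```bash
python3 -m crank '[[0,-2,0,0,0,0,0.1],[0,-4,0,0,0,0,0.1],[0,-6,0,0,0,0,0.1],[0,-8,0,0,0,0,0.1],[0,-9.5,0,0,0,0,0.1],[0,-11,0,0,0,0,0.1],[0,-12.5,0,0,0,0,0.1],[0,-14,0,0,0,0,0.1],[0,-15.5,0,0,0,0,0.1],[0,-17,1,0,0,0,0.1],[0,-18.5,1,0,0,0,0.1],[0,-20,1,0,0,0,0.1]]'; python3 -m crank '[[0,-1.5,0,0,0,0,0.1],[0,-3,1,0,0,0,0.1],[0,-4.5,1,0,0,0,0.1],[0,-6,2,0,0,0,0.1],[0,-7.5,2,0,0,0,0.1],[0,-9,2,0,0,0,0.1],[0,-10.5,3,0,0,0,0.1],[0,-12,3,0,0,0,0.1],[0,-13.5,4,0,0,0,0.1],[0,-15,4,0,0,0,0.1],[0,-16.5,5,0,0,0,0.1],[0,-18,5,0,0,0,0.1]]'; python3 -c "
from h import *
im=arm.grab_frame('wrist');cv2.imwrite('pics/w6.png',im[:,:,::-1])
o=arm.get_obs();p=o['eef_pos']-post;print(p@ex,p@ey,p[2],o['force'].round(1))"
```

```text
time_s: 16.15
eef_pos: [0.6115, 0.0011, 0.15]
ee_rot: [-0.0, -0.095, 0.995, -0.0]
force: [0.7, 1.9, 0.3]
opening: 0.0467
gripper_force: 1.1
time_s: 17.35
eef_pos: [0.615, -0.0165, 0.1452]
ee_rot: [-0.0, -0.095, 0.995, 0.0]
force: [0.1, 2.1, -0.7]
opening: 0.0469
gripper_force: 0.9
0.0004249468260213024 -0.2515253287276317 0.14510356941937125 [ 0.5  1.3 -0.8]
```

Now at about 0.55 rad. I'll go on to about 0.87 rad.

```bash
python3 -m crank '[[0,-1.5,1,0,0,0,0.1],[0,-3,1,0,0,0,0.1],[0,-5,2,0,0,0,0.1],[0,-7,3,0,0,0,0.1],[0,-9,3,0,0,0,0.1],[0,-11,4,0,0,0,0.1],[0,-13,5,0,0,0,0.1],[0,-15,5,0,0,0,0.1],[0,-17,6,0,0,0,0.1],[0,-19,7,0,0,0,0.1],[0,-21,8,0,0,0,0.1],[0,-23,9,0,0,0,0.1]]'; python3 -m crank '[[0,-2,1,0,0,0,0.1],[0,-4,2,0,0,0,0.1],[0,-6,3,0,0,0,0.1],[0,-8,3,0,0,0,0.1],[0,-8,3,0,0,0,0.1],[0,-8,3,0,0,0,0.1],[0,-8,3,0,0,0,0.1],[0,-8,3,0,0,0,0.1],[0,-8,3,0,0,0,0.1],[0,-8,3,0,0,0,0.1]]'; python3 -c "
from h import *
im=arm.grab_frame('wrist');cv2.imwrite('pics/w7.png',im[:,:,::-1])
im=arm.grab_frame('side');cv2.imwrite('pics/side7.png',im[:,:,::-1])
o=arm.get_obs();p=o['eef_pos']-post;print(p@ex,p@ey,p[2],o['force'].round(1))"
```

```text
time_s: 18.6
eef_pos: [0.6192, -0.0391, 0.136]
ee_rot: [-0.0, -0.095, 0.995, 0.0]
force: [0.5, 2.0, -1.5]
opening: 0.0471
gripper_force: 1.0
time_s: 19.6
eef_pos: [0.6208, -0.047, 0.1335]
ee_rot: [0.0, -0.095, 0.995, -0.0]
force: [-1.4, -0.3, 0.1]
opening: 0.0471
gripper_force: 0.6
0.0004998101118934006 -0.28234069704685305 0.1335025127650187 [-2.   1.5  0. ]
```

View pics/w7.png

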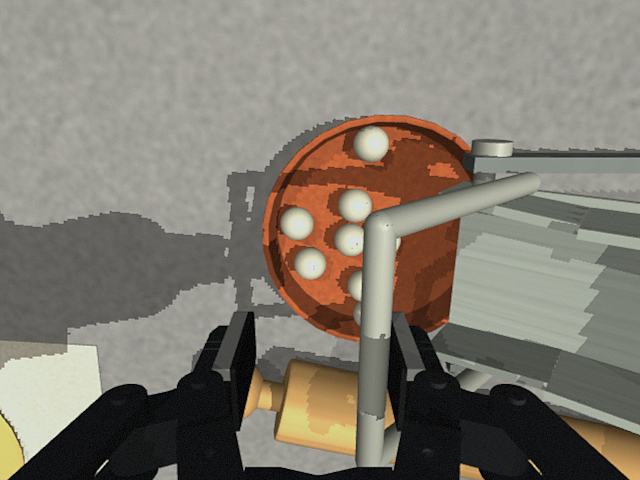

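The wrist view shows all eight beans in the dish, with the eighth half hidden behind the bar at (395,240), and an empty trough. I'll ease the trough back along the same arc, then rise.

```bash
python3 -m crank '[[0,5,-2,0,0,0,0.1],[0,12,-5,0,0,0,0.1],[0,20,-8,0,0,0,0.1],[0,28,-11,0,0,0,0.1],[0,36,-13,0,0,0,0.1],[0,44,-14,0,0,0,0.1],[0,52,-15,0,0,0,0.1],[0,60,-16,0,0,0,0.1],[0,67,-17,0,0,0,0.1],[0,74,-17,0,0,0,0.1],[0,80,-17,0,0,0,0.1],[0,86,-17,0,0,0,0.1]]'; python3 -m crank '[[0,5,0,0,0,0,0.1],[0,10,0,0,0,0,0.1],[0,14,0,0,0,0,0.1],[0,14,0,0,0,0,0.1],[0,14,0,0,0,0,0.1],[0,14,0,0,0,0,0.1],[0,14,-20,0,0,0,0.1],[0,14,-60,0,0,0,0.1],[0,14,-105,0,0,0,0.1],[0,14,-135,0,0,0,0.1],[0,14,-135,0,0,0,0.1],[0,14,-135,0,0,0,0.1]]'; python3 -c "
from h import *
im=arm.grab_frame('wrist');cv2.imwrite('pics/w8.png',im[:,:,::-1])
o=arm.get_obs();p=o['eef_pos']-post;print(p@ex,p@ey,p[2],o['force'].round(1));print(dish(arm.grab_frame('scene'),'scene')[0])"
```

```text
time_s: 20.9
eef_pos: [0.6045, 0.0378, 0.1502]
ee_rot: [-0.0, -0.095, 0.995, -0.0]
force: [0.6, 0.4, 0.2]
opening: 0.0469
gripper_force: 0.0
time_s: 22.1
eef_pos: [0.6023, 0.0511, 0.2861]
ee_rot: [0.001, -0.095, 0.995, -0.0]
force: [0.4, -0.4, -0.2]
opening: 0.0468
gripper_force: 0.0
0.00018409039411595302 -0.18241645009060287 0.28463713847864786 [ 0.1  0.1 -0.3]
(0.6132, -0.0112, 0.0696, array([ 0.545, -0.08 ]), array([0.682, 0.039]))
```

View pics/w8.png

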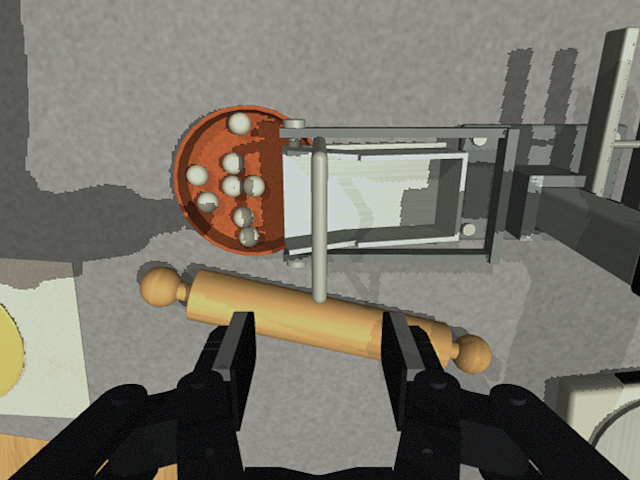

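The wrist view shows all eight beans in the dish (columns 197–254, rows 124–237), the trough empty and back at rest, and the rolling pin where it was. After a short pause to settle I'll hand in.

```bash
python3 -m crank '[[0,0,-10,0,0,0,0.1],[0,0,-10,0,0,0,0.1],[0,0,-10,0,0,0,0.1],[0,0,-10,0,0,0,0.1],[0,0,-10,0,0,0,0.1],[0,0,-10,0,0,0,0.1],[0,0,-10,0,0,0,0.1],[0,0,-10,0,0,0,0.1],[0,0,-10,0,0,0,0.1],[0,0,-10,0,0,0,0.1]]'; python3 -c "
from workcell import arm
print(arm.sign_off())"
```

```text
time_s: 23.2
eef_pos: [0.6019, 0.0513, 0.2953]
ee_rot: [-0.0, -0.095, 0.995, -0.0]
force: [-0.3, -0.4, 1.3]
opening: 0.0467
gripper_force: 0.0
the job is handed in; nothing more can be done
None
```

I handed the job in at 23.2 s; `sign_off` returned no verdict, but the last picture shows all eight beans in the dish and the trough back at rest, and the lever looked fully let go in the lowest notch when checked before the pour.

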